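# Close the split tube holder for the cut-off saw and hold it shut

### The arm

A 6-joint arm with a two-finger parallel gripper is mounted at the origin on the work surface. World frame = base frame: x ahead of the robot, y to its left, z up, the work surface at z = 0. Lengths are in mm, angles in rad, forces in N, time in s.
With the tool pointing down it reaches from about 300 to 775 mm from the base axis. Payload 14.6 kg.
Tool frame: the origin (TCP) lies between the finger pads; the fingertips stand 19 mm ahead of it and the grasp point (between the pads) is the TCP (manip.tcp_to_tips is the distance from the TCP to the fingertips, in mm); x points along the fingers, z is the direction in which the jaws open and shut, and the axes are right-handed (so a half turn about x gives the same grasp; the last joint's range is limited). The gripper opens to 94 mm and grips with 3 to 60 N. Pads are 16 mm wide; open, the fingers measure 119 mm over their backs; the gripper's body (75 mm by 177 mm) begins 78 mm behind the grasp point.
Start: joints at [-1.313, 0.3, 1.521, -0, 1.321, -0.067], TCP at [175.508, -521.235, 186.346] pointing down, gripper open.
Joint ranges: [-3.03, 3.03], [-0.79, 2.21], [0.23, 2.52], [-1.04, 4.18], [0, 3.07], [-2.55, 2.55]. Speed limits (rad/s): [2.22, 2.22, 2.57, 3.14, 3.14, 3.14].

### API

Orientations are given as [roll, pitch, yaw] about the fixed x, y, z axes, in that order (R = Rz(yaw) Ry(pitch) Rx(roll)).
In Python, from cell import manip gives the robot as it stands.
- The arm moves only by the tool jog_arm, never from a script. Its argument "moves" is a list that holds one entry, the list of rows, each a list of 6 numbers: the shift along the world's x, y, z in mm, then the turn, a rotation vector about the world's x, y, z in degrees. In form: [[[dx, dy, dz, wx, wy, wz], ...]]. A call has 1 to 5 rows; each row shifts and turns the pose as measured when the row begins; what a row does not reach is not made up. A row lasts 1/10 s, in which the tool goes at most 50 mm and 8.59 degrees, less where a joint would pass 70% of its speed; a pose out of reach is approached as far as the arm can. A call is refused whole if a number of a shift passes 50 or a number of a turn 8.59, either way. A call with a gripper value outside its range is refused whole. "gripper" is the opening, from -1 (shut) to 1 (fully open), set as the call begins (left out, the last holds). The fingers move at their own pace and stop on an object; "squeeze" is the grip in N (left out, the last holds). Time passes only in rows, so rows that do not move let the fingers close. It gives the time, the measured TCP pose, the force and the opening at its end, in the units of the state.
- manip.read_state(): the state, without advancing time (a new reading comes with each control period).
- manip.camera(name): name is "scene" or "side" or "wrist"; returns (picture, depth): 480x640x3 uint8, blue, green, red; 480x640 float32, mm along the optical axis (not along the pixel's ray), 0 where there is no reading.
- manip.camera_params(name): a dict with "fx", "fy", "cx", "cy" (pixels), "dist" ([k1, k2, p1, p2, k3] as OpenCV has them; the pictures are not rectified), "rvec" (rotation vector, rad) and "tvec" (3), from world to camera coordinates, as OpenCV has them. Camera axes: x right, y down, z forward; pixel columns grow to the right and rows downward; lengths in mm; the calibration is good to about 2 mm. A picture is of the moment at which its call begins: read the wrist's pose just before it. camera_params takes no time and is no camera call; for the wrist camera it gives the pose at the moment of the call.
- manip.sign_off(): hands the job in, once; it reports no verdict.
The state is a dict: "clock": time; "joints": joint angles; "qd": joint speeds; "effort": joint torques, N m; "eef_pos": TCP position; "eef_rot": TCP orientation; "wrist_force": force on the tool from outside, world axes, zero at the start; "moment": the same for the moment, N m; "finger_gap": finger opening in mm.
Only numpy, scipy, OpenCV 4.12 (cv2) and the standard library are available. Lean on these libraries where they do the work, as an engineer would, in place of code of your own. Each camera call takes 0.05 s, during which the arm holds its last target. There are 200 camera calls.

### The job

Take the steel tube from its vee rest, lay it in the vee groove of the lower half of the split holder, about centred lengthwise, and let go of it. Then fit the loose upper half over the two dowels until it sits flush on the lower half, and press it down with about 20 N, as if waiting for a colleague to put in the screws: finish while still holding it pressed shut. Leave the bottle, the spare cutting wheel and the hex key where they are.

Things in the scene. Friction and masses are not known exactly. Their poses are not given: they have to be found in the camera images.
- lower: Fixed lower half: aluminium block 84 (x) by 104 (y) mm on a black bed plate 200 by 136 by 15 mm. Origin: under the plate's centre, on the bench; z up. Its flat top (split plane) is 50 mm above the bench. A 90-degree vee groove, 12 mm deep, 24 wide, runs through along x. Two 10 mm steel dowels stand 24 mm above the top (last 6 mm tapered) at (x, y) = (28, -40) and (-28, 40) mm.
- lower_seat (a point): Centre of the lower half's flat top, 50 mm above the bench, axes as lower; the upper half's origin comes here when the holder is closed.
- lower_tube (a point): Where the tube's centre comes when it lies in the groove, centred: 59 mm above the bench, 9 mm above the split plane; tube axis along x. The tube then stands 24 mm above the split plane.
- upper: Loose upper half, 0.45 kg, upright on the bench: aluminium, 84 (x) by 104 (y) by 37 mm, tube channel below along x (36 wide, 27 deep), two 12 mm through holes at (x, y) = (28, -40) and (-28, 40) mm. Origin: centre of underside, z up. Black grip rib centred on top: 64 long in x, 24 thick in y, from 37 to 79 mm above the underside. A half turn about z makes no difference.
- tube: Steel tube sample, 30 mm outer diameter, 120 mm long, about 0.24 kg. Origin at its centre, x along its axis (it may be rolled about x). At the start it lies in the vee rest with its axis 45 mm above the bench.
- rest: Fixed dark steel vee rest that carries the tube at the start: base 110 (x) by 56 (y) by 10 mm, with two vee plates 12 mm thick and 39 mm high at x = +-42 mm; between them the tube is free over 72 mm of its length. Origin: centre of the underside; the tube lies along x.
- bottle: Bystander: white plastic bottle, 60 mm diameter, 150 mm high, standing; origin at the centre of its underside.
- wheel: Bystander: spare copper-coloured cutting wheel, 110 mm diameter, 4 mm thick, lying flat; origin at the centre of its underside.
- hexkey: Bystander: T-handled hex key, 166 mm long along x, handle 90 mm across at the -x end, lying flat; origin on the bench near the middle.
Things that resemble listed ones, but are neither listed nor needed, are in the scene too. What is shaped like the upper but yellow is not meant.

How it is judged:
By the outcome, as a careful person would: the job done as asked, in the order asked, and still so for the second after the job is handed in, while the arm keeps its last pose, push and grip.
It also fails if it takes over 58 s, if anything falls off the work surface, if the arm or the gripper's body presses on something with over 40 N, if the wrist force passes 120 N, or if a joint passes its speed limit or range.

## Working session

There is one attempt and no reset: what is moved stays moved. The work goes in short steps, Python scripts to look and compute and a tool call to move; the robot and the scene stay as the last step left them, time stands still between calls to the robot, and variables do not carry over. Pictures are saved under pics/ and viewed, about 8 in all and at most 12, crops included, and the job is handed in when it is done.

Besides the shell and the picture viewer there is one more tool, called after "Emit:" as name(argument=value, ...) on one line, values as JSON. jog_arm: Moves the arm, as the interface text tells. Its arguments: {"type":"object","properties":{"moves":{"type":"array","items":{"type":"array","items":{"type":"array","items":{"type":"number"}}}},"gripper":{"type":"number"},"squeeze":{"type":"number"}},"required":["moves"]}

```bash
mkdir -p pics; ls
cat > h.py <<'E'
import numpy as np, cv2
from cell import manip
def grab(n):
    p=manip.camera_params(n); im,d=manip.camera(n); return im,d,p
def world(p,u,v,depth=None,z=None):
    K=np.array([[p['fx'],0,p['cx']],[0,p['fy'],p['cy']],[0,0,1.]])
    R=cv2.Rodrigues(np.array(p['rvec'],float))[0]; t=np.array(p['tvec'],float).ravel()
    uv=np.stack([np.ravel(u),np.ravel(v)],1).astype(np.float64)
    n=cv2.undistortPoints(uv[:,None],K,np.array(p['dist'],float))[:,0]
    r=np.c_[n,np.ones(len(n))]; c=-R.T@t
    if depth is not None: return (r*np.ravel(depth)[:,None]-t)@R
    w=r@R; return c+w*((z-c[2])/w[:,2])[:,None]
E
python3 - <<'E'
from h import *
s=manip.read_state(); print(s)
for n in ("scene","side"):
    im,d,p=grab(n); cv2.imwrite(f"pics/{n}0.png",im); np.savez(f"pics/{n}0.npz",im=im,d=d); 
    R=cv2.Rodrigues(np.array(p['rvec'],float))[0]; print(n,-R.T@np.array(p['tvec']).ravel(),R[2])
E
```

```text
pics
{'clock': 0.0, 'joints': array([-1.31259419e+00,  3.00426383e-01,  1.52157266e+00, -2.56265131e-05,
        1.32069580e+00, -6.66005243e-02]), 'qd': array([-3.19490063e-04,  2.48468744e-04,  4.48592585e-04, -7.20615890e-05,
        2.11855827e-04,  1.48475462e-04]), 'effort': array([ 2.53119571e-03, -5.31808591e+01, -3.52740133e+01,  7.09516718e-02,
        2.43732979e-02, -9.38767903e-05]), 'eef_pos': array([ 175.43562434, -520.97528041,  185.81443355]), 'eef_rot': array([3.09750923, 1.56969386, 1.85152192]), 'wrist_force': array([ 1.20094383,  0.418347  , -0.33050161]), 'moment': array([ 0.02800829, -0.02338957,  0.00201742]), 'finger_gap': 93.69116509106186}
scene [1371.69559166 -222.28925393  889.23374443] [-0.67727439  0.19514845 -0.70937754]
side [ -91.03004459  741.38679116 1181.98290589] [ 0.45330152 -0.49355987 -0.74223742]
```

View pics/scene0.png

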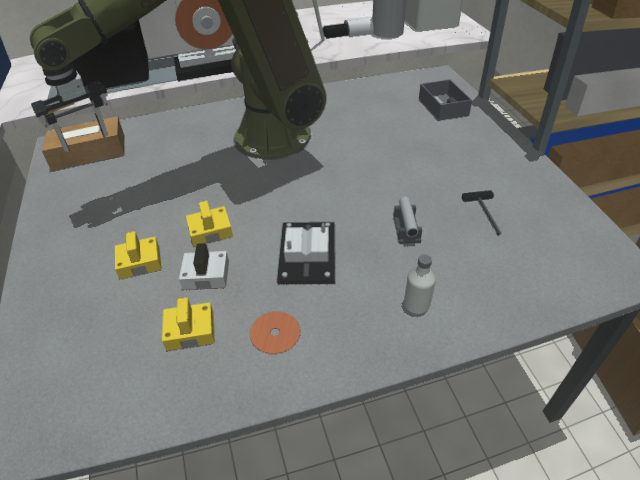

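View pics/side0.png

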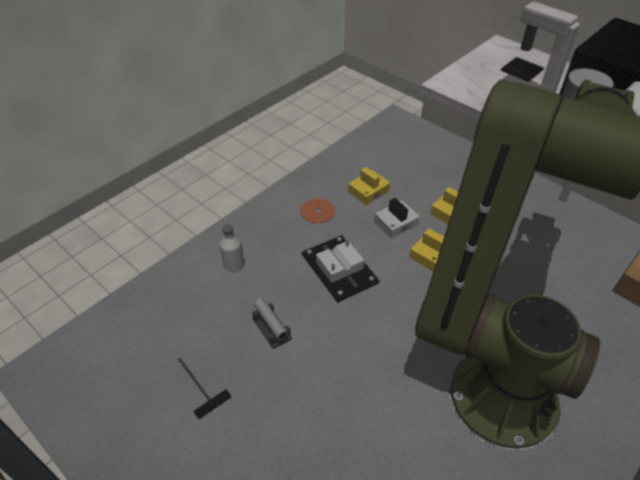

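The scene view shows the upper candidates: white with a black rib at (203,265), which I choose. The yellow ones at (137,255), (209,222) and (188,325) are rejected. The tube on its rest is at (407,217), the only tube on the bench. The lower half on its black plate is at (306,250). The side view agrees: upper (397,215), lower (340,263), tube (270,318).

```bash
cat > m.py <<'E'
from h import *
def cloud(n,box,im,d,p):
    x0,y0,x1,y1=box; v,u=np.mgrid[y0:y1,x0:x1]; dd=d[y0:y1,x0:x1]
    w=world(p,u,v,depth=dd); c=im[y0:y1,x0:x1].reshape(-1,3).astype(int); k=dd.ravel()>0
    return w[k],c[k]
def rect(P):
    r=cv2.minAreaRect(P[:,:2].astype(np.float32)); return np.round(r[0],1),np.round(r[1],1),round(r[2],1)
E
python3 - <<'E'
from m import *
B={"scene":dict(up=(170,235,235,295),lo=(270,215,345,290),tube=(385,190,430,250)),
   "side":dict(up=(370,190,422,240),lo=(295,230,385,305),tube=(245,290,297,350))}
out=[]
for n in B:
    f=np.load(f"pics/{n}0.npz"); p=manip.camera_params(n)
    for k,b in B[n].items():
        w,c=cloud(n,b,f['im'],f['d'],p); z=w[:,2]
        if k=="up":
            m=(z>70)&(c.max(1)<90); print(n,k,"rib",m.sum(),rect(w[m]),np.median(z[m]))
            m=(z>31)&(z<43)&(c.min(1)>110); print(n,k,"top",m.sum(),rect(w[m]),np.median(z[m]))
        elif k=="lo":
            m=(z>45)&(z<55); print(n,k,"top",m.sum(),rect(w[m]),np.median(z[m]))
            m=(z>10)&(z<20); print(n,k,"plate",m.sum(),rect(w[m]),np.median(z[m]))
        else:
            m=(z>51); q=w[m]; r=rect(q); print(n,k,m.sum(),r,z.max())
            _,_,V=np.linalg.svd(q-q.mean(0)); print(V[0],q.mean(0))
f=np.load("pics/scene0.npz")['im']
cv2.imwrite("pics/crop.png",cv2.resize(f[180:360,100:440],None,fx=2.3,fy=2.3,interpolation=cv2.INTER_CUBIC))
E
```

```text
scene up rib 245 (array([ 539.7, -285.8]), array([24.2, 66.5]), 77.2) 80.75333513413588
scene up top 925 (array([ 537.7, -287.3]), array([105.8,  91. ]), 75.5) 38.90020826939676
scene lo top 958 (array([545. , -32.7]), array([103.7,  91. ]), 72.5) 51.970914105276286
scene lo plate 1683 (array([546. , -32.9]), array([135.9, 203.8]), 72.5) 17.09912608287043
scene tube 377 (array([539.5, 234.7]), array([ 29.5, 124.3]), 76.6) 65.49586000736134
[ 0.96871073 -0.24813519  0.00533423] [545.74907795 232.01068042  58.81588984]
side up rib 152 (array([ 537.9, -284.5]), array([28.5, 65.8]), 75.9) 77.28549343386157
side up top 423 (array([ 538.8, -285.5]), array([108.9,  89.1]), 76.4) 36.38529225035112
side lo top 728 (array([545.2, -31.8]), array([108.8,  91.3]), 74.3) 49.447008019103244
side lo plate 1415 (array([543.8, -30.7]), array([138.8, 207.4]), 72.4) 15.040249869465077
side tube 443 (array([539.2, 239.2]), array([ 29.4, 122.3]), 75.7) 65.42023711837695
[-0.97034461  0.24168808 -0.00426657] [537.03083929 240.74873575  57.47726193]
```

View pics/crop.png

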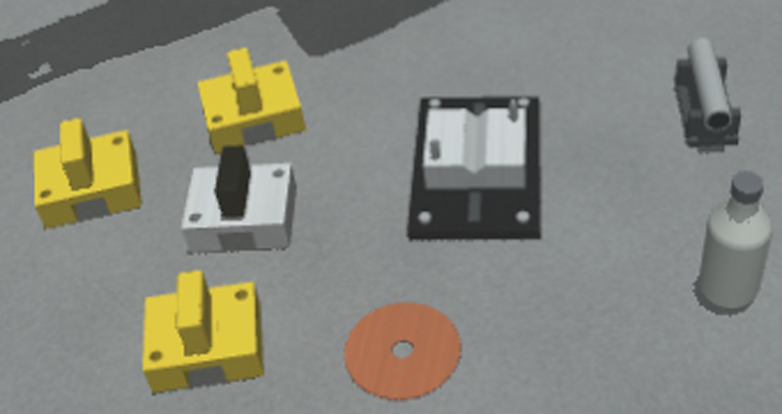

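The crop confirms the choice. The white upper with black rib has holes front-left and back-right, matching the dowel diagonal on the lower half, and the tube sits alone in its rest. The size checks fit: 104x84 mm, rib 64x24, tube 30x120 with its top at z ≈ 60. Next I move over the upper for a close look.

```bash
cat >> h.py <<'E'
from scipy.spatial.transform import Rotation as Ro
def pose(): 
    s=manip.read_state(); return np.array(s['eef_pos']),Ro.from_euler('xyz',s['eef_rot']).as_matrix(),s
def target(yaw,near):
    a=np.radians(yaw); j=np.array([-np.sin(a),np.cos(a),0]); 
    if j@near[:,2]<0: j=-j
    x=np.array([0,0,-1.]); return np.c_[x,np.cross(j,x),j]
def togo(yaw,xyz):
    P,R,s=pose(); return np.round(np.array(xyz)-P,1),np.round(np.degrees(Ro.from_matrix(target(yaw,R)@R.T).as_rotvec()),2)
E
python3 - <<'E'
from m import *
P,R,s=pose(); print(R.round(3)); print(togo(-14,(539,-285,250))); print(s['joints'])
f=np.load("pics/scene0.npz"); p=manip.camera_params("scene")
for nm,b in dict(bottle=(395,250,440,320),y1=(105,225,165,280),y2=(182,198,235,243),y3=(155,290,220,352)).items():
    w,c=cloud("scene",b,f['im'],f['d'],p); m=w[:,2]>8; print(nm,rect(w[m]))
p=manip.camera_params("wrist");Rc=cv2.Rodrigues(np.array(p['rvec'],float))[0]; c=-Rc.T@np.array(p['tvec']).ravel()
print("cam in tool",R.T@(c-P),"axes in tool",(Rc@R).round(3),p['fx'])
E
```

```text
[[-0.     0.948  0.319]
 [ 0.001  0.319 -0.948]
 [-1.     0.    -0.001]]
(array([363.6, 236. ,  64.1]), array([ -0.06,   0.  , -32.61]))
[-1.31260223e+00  3.00408697e-01  1.52150296e+00  1.78627864e-06
  1.32067451e+00 -6.66054464e-02]
bottle (array([781.3, 153.7]), array([61. , 46.6]), 53.6)
y1 (array([ 422.1, -443.6]), array([137.5, 104.9]), 0.2)
y2 (array([ 368.5, -257.5]), array([127.6, 124.1]), 1.6)
y3 (array([ 692.1, -341.9]), array([105.9,  89.8]), 82.7)
cam in tool [-1.98972961e+02  8.35499865e+01 -6.35900506e-03] axes in tool [[ 0.    -0.001  1.   ]
 [-0.285 -0.958 -0.001]
 [ 0.958 -0.285 -0.   ]] 392.9023958923993
```

Emit:
jog_arm(moves=[[[40, 26, -3, 0, 0, -3.6], [40, 26, -3, 0, 0, -3.6], [40, 26, -3, 0, 0, -3.6], [40, 26, -3, 0, 0, -3.6], [40, 26, -3, 0, 0, -3.6]]])

```text
clock: 0.6
eef_pos: [376.8, -388.1, 169.0]
eef_rot: [-2.677, 1.568, 2.026]
wrist_force: [-0.2, -0.9, 1.1]
finger_gap: 93.8
```

Emit:
jog_arm(moves=[[[40, 26, -3, 0, 0, -3.6], [40, 26, -3, 0, 0, -3.6], [40, 26, -3, 0, 0, -3.6], [40, 26, -3, 0, 0, -3.6], [0, 0, 0, 0, 0, 0]]])

```text
clock: 1.1
eef_pos: [545.4, -274.3, 154.4]
eef_rot: [-2.38, 1.565, 2.063]
wrist_force: [-0.6, -0.4, -0.4]
finger_gap: 94.1
```

Run:
```python
from h import *
print(togo(-14,(539,-285,160)))
```

```text
(array([ -6.4, -10.7,   5.6]), array([-0.3 , -0.16,  1.42]))
```

Emit:
jog_arm(moves=[[[-6.4, -10.7, 5.6, -0.3, -0.2, 1.4], [0, 0, 0, 0, 0, 0], [0, 0, 0, 0, 0, 0]]])

```text
clock: 1.4
eef_pos: [538.8, -284.0, 158.3]
eef_rot: [-1.937, 1.568, 2.534]
wrist_force: [-0.1, 0.6, -0.1]
finger_gap: 94.0
```

Run:
```python
from m import *
P,R,s=pose(); p=manip.camera_params("wrist"); im,d=manip.camera("wrist")
print(P,togo(-14,(539,-285,160)),s['qd'].round(3)); cv2.imwrite("pics/wu.png",im); np.savez("pics/wu.npz",im=im,d=d,P=P,R=R,p=p)
w,c=cloud("wrist",(0,0,640,480),im,d,p); z=w[:,2]; k=(abs(w[:,0]-539)<75)&(abs(w[:,1]+285)<75)
m=k&(z>73)&(z<85)&(c.max(1)<90); print("rib",m.sum(),rect(w[m]),np.median(z[m]))
m=k&(z>31)&(z<43)&(c.min(1)>110); print("top",m.sum(),rect(w[m]),np.median(z[m]))
```

```text
[ 538.78765603 -283.99976567  158.31596172] (array([ 0.2, -0.9,  1.5]), array([-0.07, -0.11, -0.14])) [-0.011 -0.003 -0.    -0.003  0.001 -0.011]
rib 2597 (array([ 538.6, -286.1]), array([23.8, 63.5]), 75.5) 79.33578674235139
top 8957 (array([ 538.5, -285.7]), array([104.6,  84.4]), 75.7) 37.481865329567235
```

View pics/wu.png

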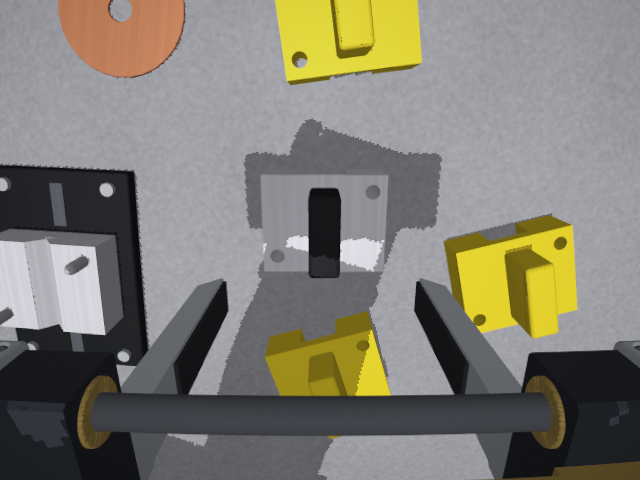

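The wrist view shows the upper at (325,222) px with holes at (373,192) and (277,256). Its footprint is 104.6x84.4 mm and the heights are right. Now I do the same over the lower half.

Emit:
jog_arm(moves=[[[1, 46, 1, 0, 0, -0.6], [1, 46, 1, 0, 0, -0.6], [1, 46, 1, 0, 0, -0.6], [1, 46, 1, 0, 0, -0.6], [1, 46, 1, 0, 0, -0.6]]])

```text
clock: 1.95
eef_pos: [540.8, -52.6, 162.3]
eef_rot: [-1.819, 1.567, 2.585]
wrist_force: [0.7, -0.9, 0.5]
finger_gap: 94.0
```

Emit:
jog_arm(moves=[[[1, 26, 1, 0, 0, -0.6], [0, 0, 0, 0, 0, 0], [0, 0, 0, 0, 0, 0]]])

```text
clock: 2.25
eef_pos: [541.0, -21.5, 163.7]
eef_rot: [-1.99, 1.567, 2.405]
wrist_force: [-0.4, -1.0, 0.5]
finger_gap: 94.1
```

```bash
cat > lo.py <<'E'
from m import *
P,R,s=pose(); p=manip.camera_params("wrist"); im,d=manip.camera("wrist")
print(P,togo(-17.5,(545,-32,160)),s['qd'].round(3)); cv2.imwrite("pics/wl.png",im); np.savez("pics/wl.npz",im=im,d=d,P=P,R=R,p=p)
w,c=cloud("wrist",(0,0,640,480),im,d,p); z=w[:,2]; k=(abs(w[:,0]-545)<130)&(abs(w[:,1]+32)<100)
k2=np.hypot(w[:,0]-545,w[:,1]+32)<75
m=k2&(z>48)&(z<53); print("top",m.sum(),rect(w[m]),np.median(z[m]))
m=k&(z>10)&(z<20)&(c.max(1)<90); print("plate",m.sum(),rect(w[m]),np.median(z[m]))
ce=np.array([545,-32.]);a=np.radians(-17.5)
dl=[]
for q in ((28,-40),(-28,40)):
    e=ce+np.array([[np.cos(a),-np.sin(a)],[np.sin(a),np.cos(a)]])@q
    m=(np.hypot(*(w[:,:2]-e).T)<16)&(z>70); r=w[m]; print("dowel",q,e,m.sum(),r[:,:2].mean(0) if m.sum() else 0, (cv2.minEnclosingCircle(r[:,:2].astype(np.float32)) if m.sum() else 0),z[m].max() if m.sum() else 0)
    if m.sum(): dl.append(r[:,:2].mean(0))
if len(dl)==2:
    v=dl[0]-dl[1]; print("mid",(dl[0]+dl[1])/2,"len",np.hypot(*v),"yaw",np.degrees(np.arctan2(v[1],v[0])-np.arctan2(-80,56)))
E
python3 lo.py
```

```text
[540.98450642 -21.50092847 163.71270469] (array([  4. , -10.2,  -3.7]), array([-0.14, -0.14,  0.69])) [ 0.017 -0.005  0.004  0.003 -0.001  0.014]
top 9964 (array([544.8, -32.8]), array([104.4,  84.7]), 72.5) 50.448051201780245
plate 17668 (array([544.8, -33. ]), array([136.6, 199.7]), 72.4) 15.550909111289332
dowel (28, -40) [559.67584264 -78.56844042] 11754 [553.08648461 -79.26821292] ((555.7108154296875, -77.97724151611328), 15.484013557434082) 308.7463362671558
dowel (-28, 40) [530.32415736  14.56844042] 81 [531.22644065  13.07325786] ((530.6531982421875, 13.653009414672852), 4.399104595184326) 75.73211936286678
mid [542.15646263 -33.09747753] len 94.89367074552779 yaw -21.67354312459796
```

View pics/wl.png

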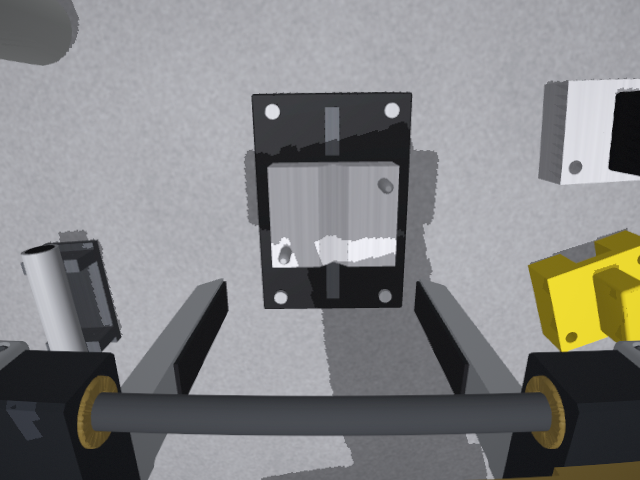

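The wrist view shows the lower block at (333,215) px with dowels at (386,186) and (285,255). Centre is (544.8,-32.9), yaw -17.5, and the sizes are right. The tube is visible at left, around (55,300). Next I go over the tube.

Emit:
jog_arm(moves=[[[0, 46, 0, 0, 0, 0.8], [0, 46, 0, 0, 0, 0.8], [0, 46, 0, 0, 0, 0.8], [0, 46, 0, 0, 0, 0.8], [0, 46, 0, 0, 0, 0.8]]])

```text
clock: 2.8
eef_pos: [542.3, 203.7, 163.4]
eef_rot: [-1.688, 1.568, 2.761]
wrist_force: [0.9, -0.5, 1.6]
finger_gap: 93.9
```

Emit:
jog_arm(moves=[[[0, 20, 0, 0, 0, 0], [0, 0, 0, 0, 0, 0], [0, 0, 0, 0, 0, 0]]])

```text
clock: 3.1
eef_pos: [542.8, 225.3, 162.3]
eef_rot: [-1.525, 1.567, 2.926]
wrist_force: [0.3, 0.2, -0.4]
finger_gap: 94.1
```

Run:
```python
from m import *
P,R,s=pose(); p=manip.camera_params("wrist"); im,d=manip.camera("wrist")
print(P,togo(-14,(540,236,160)))
w,c=cloud("wrist",(0,0,640,480),im,d,p); z=w[:,2]; k=np.hypot(w[:,0]-540,w[:,1]-237)<80
m=k&(z>50)&(z<68); print("tube",m.sum(),rect(w[m]),z[m].max(),np.percentile(z[m],99))
q=w[m]; _,_,V=np.linalg.svd(q-q.mean(0)); a=V[0]; print(np.degrees(np.arctan(a[1]/a[0])),np.degrees(np.arcsin(a[2])))
m=k&(z>56)&(z<68); print("ridge",m.sum(),rect(w[m]))
m=k&(z>6)&(z<14); print("base",m.sum(),rect(w[m]))
cv2.imwrite("pics/wt.png",im)
```

```text
[542.82038923 225.2912739  162.29878125] (array([-2.8, 11. , -2.3]), array([-0.05, -0.21,  1.  ]))
tube 4938 (array([539.9, 237.7]), array([ 29. , 120.4]), 75.1) 62.629668107473435 61.503266656751435
-14.376959296081523 0.03589871556523909
ridge 3741 (array([540. , 237.4]), array([ 23.2, 119.8]), 75.7)
base 1943 (array([547.6, 235.8]), array([55.7, 91.2]), 75.7)
```

Emit:
jog_arm(moves=[[[-2.8, 12.2, -10, 0, -0.2, 0.5], [0, 0, -30, 0, 0, 0], [0, 0, -20, 0, 0, 0], [0, 0, 0, 0, 0, 0]]])

```text
clock: 3.55
eef_pos: [540.6, 234.2, 99.5]
eef_rot: [2.446, 1.569, 0.617]
wrist_force: [-1.1, 0.4, 0.5]
finger_gap: 94.1
```

Run:
```python
from h import *
print(togo(-14.5,(540,237.5,56.5)))
```

```text
(array([ -0.6,   3.3, -43. ]), array([-0.06,  0.09,  0.29]))
```

Emit:
jog_arm(moves=[[[-0.6, 3.3, -25, 0, 0, 0.3], [0, 0, -15, 0, 0, 0], [0, 0, 0, 0, 0, 0], [0, 0, 0, 0, 0, 0]]])

```text
clock: 3.95
eef_pos: [541.1, 236.6, 60.5]
eef_rot: [2.255, 1.567, 0.43]
wrist_force: [0.0, 0.0, 0.4]
finger_gap: 94.1
```

Run:
```python
from h import *
print(togo(-14.5,(540,237.5,56.5)))
```

```text
(array([-1.1,  0.9, -4. ]), array([-0.1 ,  0.22,  0.1 ]))
```

Final centring, then close: partial first, then grip.

Emit:
jog_arm(moves=[[[-1.1, 0.9, -4, -0.1, 0.2, 0.1], [0, 0, 0, 0, 0, 0], [0, 0, 0, 0, 0, 0]]])

```text
clock: 4.25
eef_pos: [541.2, 237.8, 58.9]
eef_rot: [2.127, 1.567, 0.303]
wrist_force: [0.1, -0.3, 0.1]
finger_gap: 93.3
```

Emit:
jog_arm(moves=[[[0, 0, 0, 0, 0, 0], [0, 0, 0, 0, 0, 0], [0, 0, 0, 0, 0, 0], [0, 0, 0, 0, 0, 0], [0, 0, 0, 0, 0, 0]]], gripper=-1, squeeze=25)

```text
clock: 4.75
eef_pos: [541.6, 237.9, 59.8]
eef_rot: [2.147, 1.566, 0.322]
wrist_force: [0.7, 0.3, -1.1]
finger_gap: 57.3
```

Emit:
jog_arm(moves=[[[0, 0, 0, 0, 0, 0], [0, 0, 0, 0, 0, 0], [0, 0, 0, 0, 0, 0], [0, 0, 0, 0, 0, 0], [0, 0, 0, 0, 0, 0]]])

```text
clock: 5.25
eef_pos: [541.5, 237.9, 59.7]
eef_rot: [2.142, 1.566, 0.318]
wrist_force: [0.8, -0.1, 0.7]
finger_gap: 17.6
```

Run:
```python
from h import *
P,R,s=pose();print(P,s['wrist_force'],togo(-14.5,(540,237.5,56.5)),s['finger_gap'])
```

```text
[541.47996594 237.91520084  59.71418281] [ 0.79474456 -0.13109751  0.70067478] (array([-1.5, -0.4, -3.2]), array([-0.09,  0.26,  0.01])) 17.55768631188966
```

The gap went below 30 mm, so the fingers missed the tube. I take a look.

Run:
```python
from m import *
P,R,s=pose(); p=manip.camera_params("wrist"); im,d=manip.camera("wrist"); sc,ds=manip.camera("scene")
cv2.imwrite("pics/miss.png",np.hstack([cv2.resize(im,(400,300)),cv2.resize(sc[150:270,330:490],(400,300),interpolation=cv2.INTER_CUBIC)]))
print(manip.read_state()['finger_gap'])
```

```text
9.665259443733213
```

View pics/miss.png

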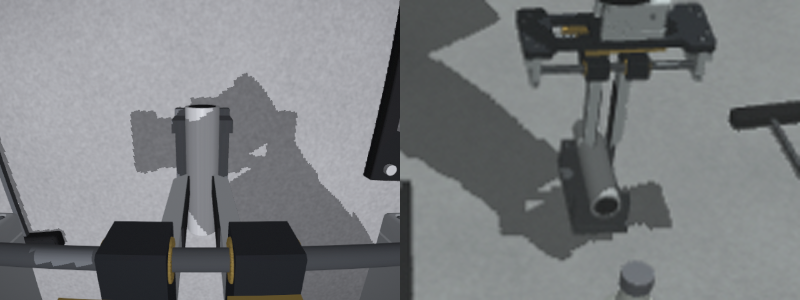

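Run:
```python
from m import *
print(manip.tcp_to_tips)
P,R,s=pose(); p=manip.camera_params("wrist"); im,d=manip.camera("wrist"); print(P,s['finger_gap'],s['wrist_force'])
w,c=cloud("wrist",(0,0,640,480),im,d,p)
L=(w-P)@R
k=(abs(L[:,1])<10)&(abs(L[:,2])<30)
h,e=np.histogram(L[k,0],np.arange(-80,60,5)); print(list(zip(e,h)))
for lo in range(-40,30,5):
    m=k&(L[:,0]>lo)&(L[:,0]<lo+5)
    if m.sum(): print(lo,m.sum(),"y",L[m,1].min().round(1),L[m,1].max().round(1),"zs",np.percentile(L[m,2],[0,10,25,50,75,90,100]).round(1),c[m].mean(0).round())
```

```text
19.0
[541.52288063 237.88180636  59.75436041] 9.665259443733213 [-0.76977552 -0.28008073  0.34849841]
[(np.int64(-80), np.int64(561)), (np.int64(-75), np.int64(514)), (np.int64(-70), np.int64(477)), (np.int64(-65), np.int64(382)), (np.int64(-60), np.int64(419)), (np.int64(-55), np.int64(353)), (np.int64(-50), np.int64(303)), (np.int64(-45), np.int64(308)), (np.int64(-40), np.int64(281)), (np.int64(-35), np.int64(226)), (np.int64(-30), np.int64(180)), (np.int64(-25), np.int64(136)), (np.int64(-20), np.int64(11)), (np.int64(-15), np.int64(0)), (np.int64(-10), np.int64(0)), (np.int64(-5), np.int64(460)), (np.int64(0), np.int64(592)), (np.int64(5), np.int64(179)), (np.int64(10), np.int64(27)), (np.int64(15), np.int64(0)), (np.int64(20), np.int64(0)), (np.int64(25), np.int64(0)), (np.int64(30), np.int64(0)), (np.int64(35), np.int64(0)), (np.int64(40), np.int64(0)), (np.int64(45), np.int64(759)), (np.int64(50), np.int64(115))]
-40 281 y -5.1 10.0 zs [-16.8 -13.9  -9.7   4.5   9.8  13.5  16.5] [96. 92. 90.]
-35 226 y 7.4 10.0 zs [-16.8 -14.4 -10.7   4.6   9.7  13.8  16.3] [104. 100.  98.]
-30 180 y 7.8 10.0 zs [-16.9 -13.6 -10.    5.   10.3  12.9  15.9] [106. 102. 100.]
-25 136 y -8.2 10.0 zs [-12.   -9.2  -6.8  -5.    5.8   8.3  12. ] [92. 88. 87.]
-20 11 y -1.2 9.6 zs [-7.4 -6.9 -6.2 -5.   4.5  4.9  7.4] [97. 93. 91.]
-5 460 y -10.0 10.0 zs [-5.5 -2.8 -1.6  1.1  3.2  4.3  7. ] [136. 131. 130.]
0 592 y -10.0 10.0 zs [-11.2  -8.7  -5.6  -1.1   8.2  11.1  13.4] [130. 125. 124.]
5 179 y -5.1 10.0 zs [-13.2 -12.5 -11.8 -10.1  14.1  14.8  15.5] [110. 106. 104.]
10 27 y -4.1 9.7 zs [-13.9 -13.8 -13.7 -13.   15.5  16.   16.1] [93. 88. 87.]
```

Run:
```python
from m import *
P,R,s=pose(); print(P)
for n in ("scene","side"):
    im,d,p=grab(n); w,c=cloud(n,(0,0,640,480),im,d,p); L=(w-P)@R
    k=(abs(L[:,1])<14)&(abs(L[:,2])<30)&(L[:,0]>-120)&(L[:,0]<25)
    for lo in range(-70,25,5):
        m=k&(L[:,0]>lo)&(L[:,0]<=lo+5)
        if m.sum(): print(n,lo,m.sum(),"y",L[m,1].min().round(1),L[m,1].max().round(1),"z",np.percentile(L[m,2],[0,50,100]).round(1),c[m].mean(0).round())
f=np.load("pics/wu.npz",allow_pickle=True); p=f['p'].item(); w,c=cloud("w",(0,0,640,480),f['im'],f['d'],p); L=(w-f['P'])@f['R']
m=(abs(L[:,1])<30)&(abs(L[:,2])>40)&(abs(L[:,2])<65)&(L[:,0]<40)&(L[:,0]>-70); print("open tips",np.percentile(L[m,0],[90,99,100]), L[m&(L[:,0]>-25)].min(0),L[m&(L[:,0]>-25)].max(0))
```

```text
[541.49905871 237.92324263  59.75164547]
scene -70 27 y -8.3 12.9 z [-14.    3.8  16.5] [98. 98. 93.]
scene -65 17 y -7.0 13.5 z [-11.5  -2.6  15.3] [99. 99. 94.]
scene -60 22 y -9.2 11.5 z [-14.9   5.4  16. ] [100.  99.  95.]
scene -55 17 y -2.8 12.3 z [-12.3  -1.2  16.1] [96. 96. 91.]
scene -50 24 y -0.4 12.9 z [-12.8   1.4  15.9] [92. 92. 87.]
scene -45 22 y -6.7 13.8 z [-13.9  -2.   16.3] [96. 96. 91.]
scene -40 21 y -8.9 12.9 z [-14.9   6.2  16.2] [98. 98. 93.]
scene -35 22 y -8.4 13.1 z [-11.5   6.8  15.9] [94. 94. 89.]
scene -30 14 y -4.4 12.6 z [-13.   -2.7  12.9] [94. 93. 89.]
scene -25 7 y -0.7 11.3 z [-5.2 -2.2  9.6] [77. 77. 73.]
scene -20 2 y 0.3 5.4 z [-2.6  0.4  3.5] [75. 75. 72.]
scene -10 2 y 1.3 4.0 z [4.  6.8 9.5] [98. 98. 94.]
scene -5 42 y -13.5 13.6 z [-8.3  4.7 15.2] [97. 96. 93.]
scene 0 29 y -13.4 13.8 z [-10.1   8.   16.4] [92. 92. 88.]
scene 5 7 y -10.1 12.1 z [-11.6  16.4  17.3] [78. 78. 74.]
scene 10 3 y -10.2 -0.9 z [16.1 16.7 17.4] [71. 71. 68.]
scene 15 1 y -1.4 -1.4 z [17. 17. 17.] [60. 60. 58.]
side -70 14 y -10.9 5.5 z [-15.4  -8.1  12. ] [78. 77. 7
[... 377 characters left out ...]
y -12.7 6.4 z [-14.3  -2.9  11.2] [75. 75. 73.]
side -30 10 y -9.1 3.5 z [-14.2  -5.7  11.1] [72. 72. 71.]
side -25 9 y -10.3 -6.0 z [-7.6  1.2  8.8] [69. 69. 67.]
side -20 2 y -9.1 -7.9 z [-4.4  0.2  4.8] [73. 73. 72.]
side -10 2 y -3.8 -3.0 z [-4.6 -2.1  0.4] [76. 76. 75.]
side -5 18 y -13.6 5.7 z [-8.8  0.1  4.9] [77. 76. 76.]
side 0 39 y -12.3 12.7 z [-13.1  -5.6  10.8] [76. 76. 75.]
side 5 23 y -12.5 12.4 z [-14.4  -9.6  13.5] [70. 70. 70.]
side 10 11 y -13.7 10.8 z [-15.6 -13.8 -10.8] [64. 64. 64.]
side 15 1 y 13.5 13.5 z [-14.5 -14.5 -14.5] [50. 50. 50.]
open tips [-28.25772376 -20.64492541 -18.67352502] [-24.99506348  -8.32564829 -55.4507361 ] [-18.67352502   9.95875279  56.00010424]
```

All three cameras agree: the fingertips end about 19 mm *behind* the reported TCP, not ahead of it, so the fingers closed in air above the tube. The tube is untouched. From here I use tip z = eef z + 19. I open and go lower.

Emit:
jog_arm(moves=[[[0, 0, 0, 0, 0, 0], [0, 0, 0, 0, 0, 0], [0, 0, 0, 0, 0, 0], [0, 0, 0, 0, 0, 0], [0, 0, 0, 0, 0, 0]]], gripper=0.4)

```text
clock: 6.0
eef_pos: [541.5, 237.9, 59.8]
eef_rot: [2.145, 1.566, 0.321]
wrist_force: [-0.2, -0.6, -1.1]
finger_gap: 36.9
```

Emit:
jog_arm(moves=[[[-1.5, -0.4, 0, -0.1, 0.3, 0], [0, 0, 0, 0, 0, 0], [0, 0, 0, 0, 0, 0], [0, 0, 0, 0, 0, 0]]])

```text
clock: 6.4
eef_pos: [539.9, 237.5, 59.8]
eef_rot: [-0.985, 1.57, -2.809]
wrist_force: [-1.1, 0.2, -0.1]
finger_gap: 65.5
```

Emit:
jog_arm(moves=[[[0, 0, -15, 0, 0, 0], [0, 0, -15, 0, 0, 0], [0, 0, -8, 0, 0, 0], [0, 0, 0, 0, 0, 0], [0, 0, 0, 0, 0, 0]]])

```text
clock: 6.9
eef_pos: [539.0, 237.1, 16.9]
eef_rot: [-0.969, 1.567, -2.793]
wrist_force: [0.1, -1.7, 0.7]
finger_gap: 65.6
```

Run:
```python
from h import *
P,R,s=pose();print(P,s['wrist_force'],togo(-14.5,(540,237.5,18.5)),s['finger_gap'])
```

```text
[538.99461388 237.13670994  16.88205474] [ 0.05955279 -1.67092129  0.73765974] (array([1. , 0.4, 1.6]), array([ 0.07, -0.18,  0.01])) 65.56785818474128
```

Emit:
jog_arm(moves=[[[1, 0.4, 1.6, 0.1, -0.2, 0], [0, 0, 0, 0, 0, 0]]])

```text
clock: 7.1
eef_pos: [540.3, 237.7, 19.0]
eef_rot: [2.536, 1.569, 0.712]
wrist_force: [0.2, -0.1, -0.4]
finger_gap: 65.8
```

Emit:
jog_arm(moves=[[[0, 0, 0, 0, 0, 0], [0, 0, 0, 0, 0, 0], [0, 0, 0, 0, 0, 0], [0, 0, 0, 0, 0, 0], [0, 0, 0, 0, 0, 0]]], gripper=-1, squeeze=25)

```text
clock: 7.6
eef_pos: [540.7, 237.1, 20.1]
eef_rot: [1.82, 1.569, -0.003]
wrist_force: [-4.9, -21.4, 8.8]
finger_gap: 29.4
```

Emit:
jog_arm(moves=[[[0, 0, 0, 0, 0, 0], [0, 0, 0, 0, 0, 0], [0, 0, 0, 0, 0, 0]]])

```text
clock: 7.9
eef_pos: [540.6, 236.7, 20.2]
eef_rot: [1.615, 1.569, -0.209]
wrist_force: [-1.1, -1.3, -0.7]
finger_gap: 29.2
```

Run:
```python
from h import *
P,R,s=pose();print(P,s['wrist_force'],s['moment'],togo(-14.5,(540,237.5,18.5)),s['finger_gap'])
```

```text
[540.59299957 236.74095249  20.18139346] [-1.14582447 -1.25140805 -0.68966569] [-0.17922878  0.09230901  0.00098891] (array([-0.6,  0.8, -1.7]), array([0.02, 0.1 , 0.01])) 29.23758162897102
```

Gripped (gap 29.2 mm). I lift it.

Emit:
jog_arm(moves=[[[0, 0, 10, 0, 0, 0], [0, 0, 25, 0, 0, 0], [0, 0, 40, 0, 0, 0], [0, 0, 10, 0, 0, 0], [0, 0, 0, 0, 0, 0]]])

```text
clock: 8.4
eef_pos: [539.2, 236.8, 108.0]
eef_rot: [-0.617, 1.57, -2.44]
wrist_force: [-0.5, -0.1, -3.2]
finger_gap: 29.2
```

Emit:
jog_arm(moves=[[[0, -20, 0, 0, 0, -0.6], [1, -45, 0, 0, 0, -0.6], [1, -45, 0, 0, 0, -0.6], [1, -45, 0, 0, 0, -0.6], [1, -45, 0, 0, 0, -0.6]]])

```text
clock: 8.9
eef_pos: [539.5, 35.2, 101.2]
eef_rot: [-1.221, 1.563, -3.091]
wrist_force: [0.1, -0.2, -2.1]
finger_gap: 29.3
```

Emit:
jog_arm(moves=[[[0, -40, 0, 0, 0, 0], [0, -20, 0, 0, 0, 0], [0, 0, 0, 0, 0, 0], [0, 0, 0, 0, 0, 0]]])

```text
clock: 9.3
eef_pos: [536.4, -31.7, 95.4]
eef_rot: [-1.284, 1.556, 3.123]
wrist_force: [-0.8, 1.3, -1.8]
finger_gap: 29.2
```

Run:
```python
from m import *
P,R,s=pose(); p=manip.camera_params("wrist"); im,d=manip.camera("wrist"); print(P,s['wrist_force'],s['finger_gap'],togo(-17.5,(544.8,-32.9,90)))
cv2.imwrite("pics/held.png",im)
w,c=cloud("wrist",(0,0,640,480),im,d,p); L=(w-P)@R
m=(abs(L[:,2])<20)&(L[:,0]>-30)&(L[:,0]<5)&(L[:,1]>12); print("tube front", L[m][:,1].max(), np.percentile(L[m],[5,50,95],axis=0).round(1)); q=L[m]
for a,b in ((15,30),(30,45),(45,60)):
    r=q[(q[:,1]>a)&(q[:,1]<b)]; print(a,r[:,0].min().round(1),np.percentile(r[:,2],[2,98]).round(1))
```

```text
[536.40780276 -31.67284826  95.40705828] [-0.84605208  1.34939639 -1.75897276] 29.177631275945867 (array([ 8.4, -1.5, -5.4]), array([-0.01, -0.88, -0.03]))
tube front 59.921917726745754 [[-29.8  17.9 -14.9]
 [-27.2  59.3   0.1]
 [-15.6  59.7  14.4]]
15 -30.0 [-14.9  14.5]
30 -30.0 [-15.   14.7]
45 -30.0 [-14.9  14.2]
```

Emit:
jog_arm(moves=[[[8.4, -1.2, -5, 0, -0.9, 0], [0, 0, 0, 0, 0, 0], [0, 0, -15, 0, 0, 0], [0, 0, -10, 0, 0, 0], [0, 0, 0, 0, 0, 0]]])

```text
clock: 9.85
eef_pos: [545.8, -28.6, 63.1]
eef_rot: [2.336, 1.569, 0.465]
wrist_force: [0.0, -1.1, -1.1]
finger_gap: 29.3
```

Run:
```python
from h import *
P,R,s=pose();print(P,s['wrist_force'],togo(-17.5,(544.8,-32.9,34.2)))
```

```text
[545.79716216 -28.63015436  63.0577489 ] [ 0.00843909 -1.05115289 -1.06663941] (array([ -1. ,  -4.3, -28.9]), array([-0.04,  0.08, -0.33]))
```

Emit:
jog_arm(moves=[[[-1, -4.3, -5, 0, 0.1, -0.3], [0, 0, 0, 0, 0, 0], [0, 0, -8, 0, 0, 0], [0, 0, -4, 0, 0, 0], [0, 0, 0, 0, 0, 0]]])

```text
clock: 10.35
eef_pos: [545.3, -33.0, 45.7]
eef_rot: [2.396, 1.57, 0.521]
wrist_force: [0.6, -0.4, -3.0]
finger_gap: 29.1
```

Run:
```python
from h import *
P,R,s=pose();print(P,s['wrist_force'],togo(-17.5,(544.8,-32.9,34.2)))
```

```text
[545.28066076 -32.99717261  45.73933518] [ 0.56575119 -0.43008704 -3.00086132] (array([ -0.5,   0.1, -11.5]), array([-0.03,  0.05, -0.03]))
```

Emit:
jog_arm(moves=[[[-0.5, 0, -5, 0, 0, 0], [0, 0, -3, 0, 0, 0], [0, 0, -2, 0, 0, 0], [0, 0, 0, 0, 0, 0]]])

```text
clock: 10.75
eef_pos: [544.8, -33.0, 34.9]
eef_rot: [2.355, 1.57, 0.479]
wrist_force: [-0.4, 1.0, -2.0]
finger_gap: 29.6
```

Emit:
jog_arm(moves=[[[0, 0, -0.6, 0, 0, 0], [0, 0, 0, 0, 0, 0]]])

```text
clock: 10.95
eef_pos: [544.9, -33.1, 34.5]
eef_rot: [2.157, 1.569, 0.281]
wrist_force: [-0.8, -0.5, -2.0]
finger_gap: 29.8
```

Run:
```python
from h import *
P,R,s=pose();print(P,s['wrist_force'],s['moment'],togo(-17.5,(544.8,-32.9,34.2)))
```

```text
[544.94884513 -33.06137285  34.48291132] [-0.82806367 -0.5297252  -1.95465693] [ 0.02318825 -0.00098554  0.03973051] (array([-0.1,  0.2, -0.3]), array([-0.02,  0.08, -0.03]))
```

Emit:
jog_arm(moves=[[[0, 0.1, -0.8, 0, 0, 0], [0, 0, 0, 0, 0, 0]]])

```text
clock: 11.15
eef_pos: [545.2, -33.3, 34.3]
eef_rot: [1.816, 1.569, -0.06]
wrist_force: [0.1, 0.1, -2.2]
finger_gap: 29.5
```

Emit:
jog_arm(moves=[[[0, 0, -0.6, 0, 0, 0], [0, 0, 0, 0, 0, 0]]])

```text
clock: 11.35
eef_pos: [545.3, -33.3, 34.2]
eef_rot: [1.758, 1.568, -0.117]
wrist_force: [-1.4, -0.3, -1.4]
finger_gap: 29.2
```

Emit:
jog_arm(moves=[[[-0.3, 0.3, -1.5, 0, 0.1, 0], [0, 0, -0.5, 0, 0, 0]]])

```text
clock: 11.55
eef_pos: [545.4, -33.4, 34.1]
eef_rot: [1.409, 1.569, -0.466]
wrist_force: [-4.2, 0.2, 3.7]
finger_gap: 29.4
```

Emit:
jog_arm(moves=[[[0, 0, -1, 0, 0, 0], [0, 0, -0.5, 0, 0, 0]]])

```text
clock: 11.75
eef_pos: [545.4, -33.4, 34.1]
eef_rot: [1.437, 1.568, -0.439]
wrist_force: [-5.1, 0.3, 4.4]
finger_gap: 29.2
```

Contact at the expected height (+4 N, against −2 N hanging). Release.

Emit:
jog_arm(moves=[[[0, 0, 0, 0, 0, 0], [0, 0, 0, 0, 0, 0], [0, 0, 0, 0, 0, 0], [0, 0, 0, 0, 0, 0], [0, 0, 0, 0, 0, 0]]], gripper=0.3)

```text
clock: 12.25
eef_pos: [545.9, -33.2, 34.0]
eef_rot: [1.64, 1.567, -0.236]
wrist_force: [-0.1, 0.4, -0.5]
finger_gap: 60.8
```

Emit:
jog_arm(moves=[[[0, 0, 10, 0, 0, 0], [0, 0, 30, 0, 0, 0], [0, 0, 40, 0, 0, 0], [0, 0, 30, 0, 0, 0], [0, 0, 0, 0, 0, 0]]])

```text
clock: 12.75
eef_pos: [544.9, -33.0, 150.1]
eef_rot: [1.612, 1.568, -0.264]
wrist_force: [-0.4, -0.9, 0.0]
finger_gap: 60.9
```

```bash
sed -i 's/"pics\/wl.png"/"pics\/wl2.png"/; s/(z>70); r=w/(z>71)\&(z<78); r=w/' lo.py; sed -i 's/pics\/wl.npz/pics\/wl2.npz/' lo.py
cat >> lo.py <<'E'
m=(np.hypot(w[:,0]-545,w[:,1]+32)<70)&(z>60)&(z<80)
q=w[m]; t=np.array([np.cos(a),np.sin(a)]); nn=np.array([-t[1],t[0]]); l=(q[:,:2]-ce)@nn; q=q[abs(l)<22]; print("tube",rect(q),np.percentile(q[:,2],99),"axial ext",((q[:,:2]-[544.8,-32.9])@t).min(),((q[:,:2]-[544.8,-32.9])@t).max())
_,_,V=np.linalg.svd(q-q.mean(0)); print(np.degrees(np.arctan(V[0][1]/V[0][0])),np.degrees(np.arcsin(V[0][2])))
E
python3 lo.py
```

```text
[544.86766221 -33.01671638 150.07191899] (array([ 0.8,  0.9, 11.9]), array([ 0.02,  0.  , -0.03])) [ 0.001  0.017  0.04  -0.    -0.022  0.   ]
top 9057 (array([553.5, -35.5]), array([104.6, 101.5]), 72.4) 50.49742928965695
plate 15563 (array([544.6, -33.1]), array([136.3, 199.7]), 72.4) 15.553716469893303
dowel (28, -40) [559.67584264 -78.56844042] 83 [560.00393535 -79.29143148] ((559.4072265625, -79.4216079711914), 3.9890267848968506) 75.33192069919055
dowel (-28, 40) [530.32415736  14.56844042] 68 [531.04246655  13.26587328] ((530.3819580078125, 13.49915599822998), 4.130206108093262) 75.66474128443593
mid [545.52320095 -33.0127791 ] len 96.98258266042438 yaw -17.61695616408389
tube (array([544.5, -32.7]), array([ 29.9, 120.5]), 72.4) 75.49237076054035 axial ext -60.566873092942274 59.946759650777615
-17.56956458255378 0.12016622519196606
```

View pics/wl2.png

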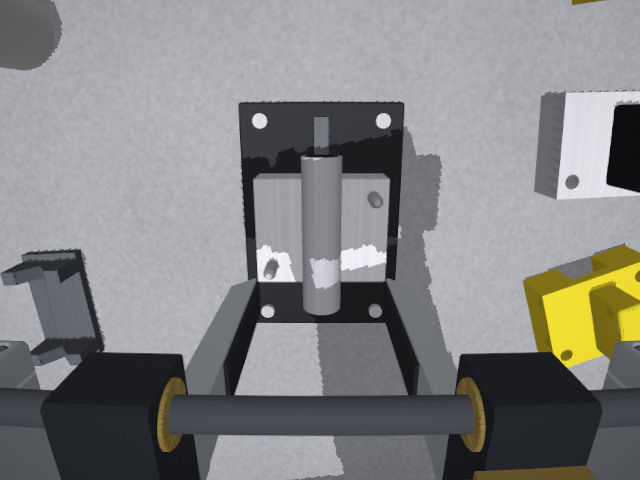

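The tube is level (0.1°), centred within 0.3 mm and lies in the groove with its top at about 75 mm (expected 74, camera bias about +0.5). The dowels at (376,199) and (270,270) px give lower centre (544.9,-33.0), yaw -17.55. Now I go to the upper.

Emit:
jog_arm(moves=[[[-1, -20, 0, 0, 0, 0.6], [-1, -45, 0, 0, 0, 0.6], [-1, -45, 0, 0, 0, 0.6], [-1, -45, 0, 0, 0, 0.6], [-1, -45, 0, 0, 0, 0.6]]])

```text
clock: 13.3
eef_pos: [537.0, -234.0, 145.0]
eef_rot: [-1.766, 1.566, 2.704]
wrist_force: [0.9, -0.5, 0.4]
finger_gap: 61.2
```

Emit:
jog_arm(moves=[[[0, -35, 0, 0, 0, 0], [0, -8, 0, 0, 0, 0], [0, 0, 0, 0, 0, 0], [0, 0, 0, 0, 0, 0], [0, 0, 0, 0, 0, 0]]])

```text
clock: 13.8
eef_pos: [534.4, -280.5, 140.6]
eef_rot: [-1.821, 1.559, 2.645]
wrist_force: [1.1, -0.3, -0.2]
finger_gap: 60.9
```

Run:
```python
from m import *
P,R,s=pose();print(P,togo(-14.4,(538.5,-285.8,24)),s['finger_gap'])
p=manip.camera_params("wrist"); im,d=manip.camera("wrist")
w,c=cloud("wrist",(0,0,640,480),im,d,p); z=w[:,2]; k=(abs(w[:,0]-539)<75)&(abs(w[:,1]+285)<75)
m=k&(z>73)&(z<85)&(c.max(1)<90); print("rib",m.sum(),rect(w[m]),np.median(z[m]))
m=k&(z>31)&(z<43)&(c.min(1)>90); print("top",m.sum(),rect(w[m]),np.median(z[m]))
```

```text
[ 534.4324977  -280.51332631  140.58792978] (array([   4.1,   -5.3, -116.6]), array([-0.32, -0.58, -0.28])) 60.8635374908089
rib 2967 (array([ 538.7, -286.3]), array([23.4, 63.4]), 75.4) 79.32567936195328
top 10121 (array([ 538.4, -285.8]), array([104.5,  84.4]), 75.6) 37.47224094271654
```

Emit:
jog_arm(moves=[[[4, -5.2, -10, -0.3, -0.6, -0.3], [0, 0, -30, 0, 0, 0], [0, 0, -20, 0, 0, 0], [0, 0, 0, 0, 0, 0], [0, 0, 0, 0, 0, 0]]])

```text
clock: 14.35
eef_pos: [540.5, -283.1, 78.4]
eef_rot: [1.452, 1.566, -0.367]
wrist_force: [-0.6, 0.4, 0.4]
finger_gap: 61.2
```

Run:
```python
from m import *
P,R,s=pose();print(P,togo(-14.4,(538.5,-285.8,24)),s['finger_gap'])
```

```text
[ 540.47820597 -283.10989604   78.37208012] (array([ -2. ,  -2.7, -54.4]), array([ 0.1 ,  0.25, -0.19])) 61.15588087673019
```

Emit:
jog_arm(moves=[[[-2, -2.7, -10, 0.1, 0.2, -0.2], [0, 0, -20, 0, 0, 0], [0, 0, -13, 0, 0, 0], [0, 0, 0, 0, 0, 0], [0, 0, 0, 0, 0, 0]]])

```text
clock: 14.85
eef_pos: [539.7, -286.9, 36.2]
eef_rot: [1.348, 1.565, -0.474]
wrist_force: [0.2, 0.7, 0.3]
finger_gap: 61.3
```

Run:
```python
from m import *
P,R,s=pose();print(P,togo(-14.4,(538.5,-285.8,24)),s['finger_gap'],s['wrist_force'])
```

```text
[ 539.72473018 -286.89592567   36.199887  ] (array([ -1.2,   1.1, -12.2]), array([0.14, 0.28, 0.02])) 61.34094624828399 [0.17216407 0.73980307 0.27426019]
```

Emit:
jog_arm(moves=[[[-1.2, 1.1, -8, 0.1, 0.3, 0], [0, 0, -3, 0, 0, 0], [0, 0, 0, 0, 0, 0], [0, 0, 0, 0, 0, 0]]])

```text
clock: 15.25
eef_pos: [539.2, -286.2, 26.1]
eef_rot: [0.845, 1.569, -0.978]
wrist_force: [-0.3, 0.3, 0.1]
finger_gap: 60.9
```

Run:
```python
from m import *
P,R,s=pose();print(P,togo(-14.4,(538.5,-285.8,24)),s['finger_gap'],s['wrist_force'])
```

```text
[ 539.17028831 -286.2327638    26.06052035] (array([-0.7,  0.4, -2.1]), array([0.11, 0.07, 0.03])) 60.87612912684809 [-0.32215164  0.25921174  0.06811443]
```

Emit:
jog_arm(moves=[[[-0.4, 0.4, 0, 0.1, 0.1, 0], [0, 0, 0, 0, 0, 0], [0, 0, 0, 0, 0, 0], [0, 0, 0, 0, 0, 0], [0, 0, 0, 0, 0, 0]]], gripper=-1, squeeze=45)

```text
clock: 15.75
eef_pos: [539.1, -286.0, 26.8]
eef_rot: [0.76, 1.57, -1.062]
wrist_force: [-2.9, -6.8, 4.0]
finger_gap: 24.6
```

Emit:
jog_arm(moves=[[[0, 0, 0, 0, 0, 0], [0, 0, 0, 0, 0, 0], [0, 0, 0, 0, 0, 0]]])

```text
clock: 16.05
eef_pos: [539.1, -286.0, 26.8]
eef_rot: [0.86, 1.57, -0.962]
wrist_force: [-0.3, -0.1, -0.3]
finger_gap: 23.9
```

Run:
```python
from m import *
P,R,s=pose();print(P,togo(-14.4,(538.5,-285.8,24)),s['finger_gap'],s['wrist_force'],s['moment'])
```

```text
[ 539.06854825 -286.00359792   26.81698013] (array([-0.6,  0.2, -2.8]), array([0.03, 0.02, 0.03])) 23.860565234622978 [-0.27136984 -0.08836291 -0.27577976] [0.11711471 0.04291067 0.003857  ]
```

Gripped the rib (gap 23.9 mm). Lift and carry.

Emit:
jog_arm(moves=[[[0, 0, 10, 0, 0, 0], [0, 0, 30, 0, 0, 0], [0, 0, 40, 0, 0, 0], [0, 0, 40, 0, 0, 0], [0, 0, 0, 0, 0, 0]]])

```text
clock: 16.55
eef_pos: [536.4, -284.3, 149.9]
eef_rot: [-1.812, 1.564, 2.649]
wrist_force: [0.4, -0.2, -4.1]
finger_gap: 24.0
```

Emit:
jog_arm(moves=[[[1, 20, 0, 0, 0, -0.6], [1, 45, 0, 0, 0, -0.6], [1, 45, 0, 0, 0, -0.6], [1, 45, 0, 0, 0, -0.6], [1, 45, 0, 0, 0, -0.6]]])

```text
clock: 17.05
eef_pos: [537.7, -82.1, 146.0]
eef_rot: [-1.64, 1.559, 2.759]
wrist_force: [1.1, -0.6, -4.8]
finger_gap: 23.6
```

Emit:
jog_arm(moves=[[[0, 35, 0, 0, 0, 0], [0, 10, 0, 0, 0, 0], [0, 0, 0, 0, 0, 0], [0, 0, 0, 0, 0, 0], [0, 0, 0, 0, 0, 0]]])

```text
clock: 17.55
eef_pos: [535.1, -32.1, 142.4]
eef_rot: [-1.565, 1.552, 2.838]
wrist_force: [-0.3, -0.6, -5.1]
finger_gap: 23.6
```

```bash
cat > rel.py <<'E'
from m import *
P,R,s=pose(); p=manip.camera_params("wrist"); im,d=manip.camera("wrist"); print(P,s['finger_gap'],s['wrist_force'],togo(-17.55,(545.4,-33.1,76.8)))
cv2.imwrite("pics/heldu.png",im)
w,c=cloud("wrist",(0,0,640,480),im,d,p); L=(w-P)@R
m=(abs(L[:,0]+10.2)<4)&(abs(L[:,2])<60)&(abs(L[:,1])<55)&(c.min(1)>60); q=L[m]
r=cv2.minAreaRect(q[:,1:].astype(np.float32)); print("top in tool: x",np.median(q[:,0]),"rect(y,z)",r)
A=np.c_[q[:,1:],np.ones(len(q))]; print("plane",np.degrees(np.linalg.lstsq(A,q[:,0],rcond=None)[0][:2]))
print("front edge y",np.percentile(q[:,1],99.7),"z ext",np.percentile(q[:,2],[.3,99.7]))
E
python3 rel.py
```

```text
[535.07073044 -32.05453556 142.43635238] 23.596522829900927 [-0.32120664 -0.55572857 -5.13735957] (array([ 10.3,  -0.9, -65.6]), array([-0.32, -1.02,  0.19]))
top in tool: x -10.69846830062884 rect(y,z) ((-1.01141357421875, 0.059783935546875), (84.9601821899414, 104.72555541992188), 0.026365913450717926)
plane [0.15925322 0.05046317]
front edge y 41.232437448240894 z ext [-51.92900918  51.81509671]
```

Emit:
jog_arm(moves=[[[10.5, -1, -5, -0.3, -1, 0.2], [0, 0, -10, 0, 0, 0], [0, 0, -8, 0, 0, 0], [0, 0, 0, 0, 0, 0], [0, 0, 0, 0, 0, 0]]])

```text
clock: 18.1
eef_pos: [546.2, -35.8, 116.2]
eef_rot: [-0.735, 1.57, -2.615]
wrist_force: [-0.7, -0.3, -4.8]
finger_gap: 23.7
```

```bash
sed -i 's/545.4,-33.1,76.8/545.6,-33.1,76.8/' rel.py; python3 rel.py
```

```text
[546.19915484 -35.84785565 116.2404129 ] 23.708087602278983 [-0.72055963 -0.31861037 -4.76110198] (array([ -0.6,   2.7, -39.4]), array([ 0.01, -0.03,  0.17]))
top in tool: x -10.694942989362275 rect(y,z) ((-0.9299049377441406, 0.07561111450195312), (84.82197570800781, 104.94282531738281), 0.05857522413134575)
plane [0.12878863 0.04578739]
front edge y 41.23003813379887 z ext [-51.91605548  51.83741452]
```

Emit:
jog_arm(moves=[[[-0.6, 2.7, 0, 0, 0, 0.2], [0, 0, 0, 0, 0, 0], [0, 0, -5, 0, 0, 0], [0, 0, -4, 0, 0, 0], [0, 0, 0, 0, 0, 0]]])

```text
clock: 18.65
eef_pos: [545.8, -32.7, 107.3]
eef_rot: [1.494, 1.57, -0.382]
wrist_force: [0.4, -0.2, -5.7]
finger_gap: 23.3
```

```bash
cat > g.py <<'E'
from h import *
P,R,s=pose();print(P,togo(-17.55,(545.6,-33.1,76.8)),s['finger_gap'],s['wrist_force'],s['moment'])
E
python3 g.py
```

```text
[545.78404425 -32.66734866 107.33360868] (array([ -0.2,  -0.4, -30.5]), array([ 0.02,  0.06, -0.07])) 23.32400792406073 [ 0.35583423 -0.15946555 -5.74881933] [ 0.04300017 -0.01156454  0.0013175 ]
```

Emit:
jog_arm(moves=[[[-0.2, -0.4, -4, 0, 0, -0.1], [0, 0, -3, 0, 0, 0], [0, 0, -2, 0, 0, 0], [0, 0, 0, 0, 0, 0]]])

```text
clock: 19.05
eef_pos: [545.5, -33.2, 97.3]
eef_rot: [1.313, 1.57, -0.565]
wrist_force: [-1.0, -0.1, -4.3]
finger_gap: 23.6
```

```bash
python3 g.py
```

```text
[545.46710859 -33.15536403  97.28236946] (array([  0.1,   0.1, -20.5]), array([0.02, 0.03, 0.04])) 23.59670000175961 [-1.00739967 -0.05961104 -4.30831369] [0.04222198 0.03009775 0.02478843]
```

The dowel tips are entering the holes without force. Continue.

Emit:
jog_arm(moves=[[[0, 0, -3, 0, 0, 0], [0, 0, -3, 0, 0, 0], [0, 0, 0, 0, 0, 0]]])

```text
clock: 19.35
eef_pos: [545.5, -33.1, 90.9]
eef_rot: [1.441, 1.57, -0.437]
wrist_force: [-1.2, 0.2, -6.2]
finger_gap: 24.0
```

```bash
python3 g.py
```

```text
[545.53577527 -33.14926539  90.85391753] (array([  0.1,   0. , -14.1]), array([0.02, 0.05, 0.04])) 23.96763820358013 [-1.19572857  0.17209893 -6.16857915] [0.06330804 0.04471848 0.01506965]
```

Underside now at about 64 mm, past the taper, with almost no lateral force.

Emit:
jog_arm(moves=[[[0, 0, -4, 0, 0, 0], [0, 0, -4, 0, 0, 0], [0, 0, -2, 0, 0, 0], [0, 0, 0, 0, 0, 0]]])

```text
clock: 19.75
eef_pos: [545.5, -33.2, 79.9]
eef_rot: [1.367, 1.57, -0.511]
wrist_force: [0.4, 0.1, -5.3]
finger_gap: 24.1
```

```bash
python3 g.py
```

```text
[545.50975529 -33.16877421  79.85613733] (array([ 0.1,  0.1, -3.1]), array([0.02, 0.04, 0.04])) 24.115648035393036 [ 0.38240031  0.12522364 -5.34964829] [0.05278079 0.02476071 0.00933519]
```

Emit:
jog_arm(moves=[[[0, 0, -2, 0, 0, 0], [0, 0, -1, 0, 0, 0]]], squeeze=60)

```text
clock: 19.95
eef_pos: [545.6, -33.2, 76.8]
eef_rot: [1.503, 1.57, -0.375]
wrist_force: [-0.0, -0.7, 7.3]
finger_gap: 24.1
```

Emit:
jog_arm(moves=[[[0, 0, -1, 0, 0, 0], [0, 0, -1, 0, 0, 0]]])

```text
clock: 20.15
eef_pos: [545.8, -33.2, 76.8]
eef_rot: [1.551, 1.569, -0.326]
wrist_force: [-5.8, 1.0, 6.2]
finger_gap: 23.7
```

Emit:
jog_arm(moves=[[[0, 0, -1, 0, 0, 0]]])

```text
clock: 20.25
eef_pos: [545.9, -33.2, 76.8]
eef_rot: [1.569, 1.568, -0.309]
wrist_force: [-5.2, 0.8, 6.3]
finger_gap: 23.9
```

Seated at exactly the expected height (76.8). Now I build the press force.

Emit:
jog_arm(moves=[[[-0.4, 0, -2, 0, 0, 0], [-0.4, 0, -2.2, 0, 0, 0]]])

```text
clock: 20.45
eef_pos: [546.1, -33.3, 76.8]
eef_rot: [1.672, 1.565, -0.205]
wrist_force: [-10.7, 0.7, 21.3]
finger_gap: 23.7
```

```bash
python3 g.py
```

```text
[546.06335965 -33.27073188  76.7767176 ] (array([-0.5,  0.2,  0. ]), array([0.07, 0.32, 0.03])) 23.674503787423795 [-10.73935113   0.71376726  21.2876368 ] [3.48778297e-01 2.49645927e+00 1.74476025e-03]
```

Emit:
jog_arm(moves=[[[-1, 0.1, -2.2, 0, 0.3, 0], [-1, 0.1, -2.2, 0, 0.3, 0]]])

```text
clock: 20.65
eef_pos: [545.9, -33.3, 76.8]
eef_rot: [0.759, 1.569, -1.119]
wrist_force: [-6.5, -0.3, 15.2]
finger_gap: 23.5
```

```bash
python3 g.py
```

```text
[545.85017089 -33.26674177  76.79711998] (array([-0.3,  0.2,  0. ]), array([0.11, 0.05, 0.03])) 23.520338197531906 [-6.52030701 -0.26336539 15.15063144] [0.32230199 1.07806536 0.01199002]
```

Emit:
jog_arm(moves=[[[-0.8, 0.1, -3, 0, 0.1, 0], [-0.8, 0.1, -3, 0, 0.1, 0]]])

```text
clock: 20.85
eef_pos: [546.0, -33.3, 76.8]
eef_rot: [1.206, 1.567, -0.672]
wrist_force: [-13.3, 0.1, 26.9]
finger_gap: 23.7
```

```bash
python3 g.py
python3 - <<'E'
from m import *
for i in range(4):
    im,d,p=grab("scene"); s=manip.read_state(); print(s['wrist_force'].round(1),s['eef_pos'].round(2),s['finger_gap'].round(1))
P,R,s=pose(); wi,wd,wp=grab("wrist"); w,c=cloud("w",(0,0,640,480),wi,wd,wp)
k=np.hypot(w[:,0]-544.8,w[:,1]+33)<75; m=k&(abs(w[:,2]-87)<5)&(c.min(1)>60); q=w[m]; print("upper top",rect(q),np.median(q[:,2]))
A=np.c_[q[:,:2],np.ones(len(q))]; print("tilt deg",np.degrees(np.linalg.lstsq(A,q[:,2],rcond=None)[0][:2]))
cv2.imwrite("pics/end.png",np.hstack([cv2.resize(wi,(400,300)),cv2.resize(im[170:320,230:430],(400,300),interpolation=cv2.INTER_CUBIC)]))
E
```

```text
[545.98724738 -33.31153986  76.75351581] (array([-0.4,  0.2,  0. ]), array([0.15, 0.18, 0.04])) 23.73846854611014 [-13.34229768   0.12077239  26.860928  ] [0.56567937 2.54857492 0.01171367]Traceback (most recent call last):
  File "<stdin>", line 3, in <module>
AttributeError: 'float' object has no attribute 'round'
```

Emit:
jog_arm(moves=[[[-1.5, 0.1, -2.2, 0, 0.2, 0], [-1.5, 0.1, -2.3, 0, 0.2, 0]]])

```text
clock: 21.1
eef_pos: [545.9, -33.3, 76.8]
eef_rot: [1.351, 1.565, -0.527]
wrist_force: [1.1, 0.1, 13.1]
finger_gap: 23.4
```

```bash
python3 g.py
cat > end.py <<'E'
from m import *
for i in range(4):
    im,d,p=grab("scene"); s=manip.read_state(); print(np.round(s['wrist_force'],1),np.round(s['eef_pos'],2),s['finger_gap'])
P,R,s=pose(); wi,wd,wp=grab("wrist"); w,c=cloud("w",(0,0,640,480),wi,wd,wp)
k=np.hypot(w[:,0]-544.8,w[:,1]+33)<75; m=k&(abs(w[:,2]-87)<5)&(c.min(1)>60); q=w[m]; print("upper top",rect(q),np.median(q[:,2]))
A=np.c_[q[:,:2],np.ones(len(q))]; print("tilt deg",np.degrees(np.linalg.lstsq(A,q[:,2],rcond=None)[0][:2]))
cv2.imwrite("pics/end.png",np.hstack([cv2.resize(wi,(400,300)),cv2.resize(im[170:320,230:430],(400,300),interpolation=cv2.INTER_CUBIC)]))
E
python3 end.py
```

```text
[545.90915469 -33.27282322  76.82800626] (array([-0.3,  0.2, -0. ]), array([0.17, 0.3 , 0.06])) 23.43600061245275 [ 1.051606    0.14823769 13.10577523] [ 0.44105828  0.33109918 -0.03231821]
[ 2.1  0.3 11.8] [545.91 -33.28  76.82] 23.59413131828497
[ 0.1  0.1 12.1] [545.91 -33.27  76.81] 23.925997128009097
[ 0.3  1.1 11.8] [545.92 -33.28  76.83] 23.586951174864573
[ 0.2 -0.6 12. ] [545.94 -33.31  76.83] 23.418068936306494
upper top (array([545.2, -32.9]), array([104.6,  84.2]), 72.6) 87.55362778020638
tilt deg [-0.09570094  0.08677362]
```

View pics/end.png

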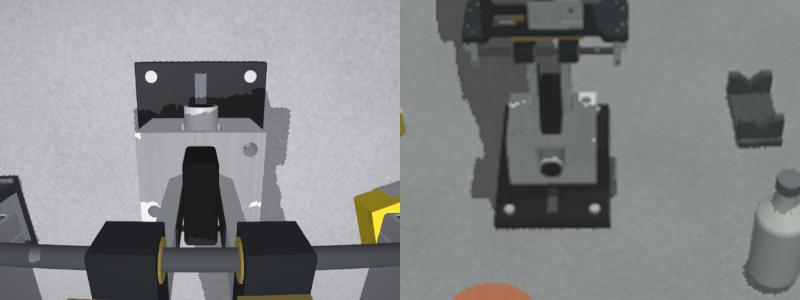

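The view shows the holder closed and flush: upper top at 87.5 (87 plus bias), tilt about 0.1°, tube end visible in the channel. The force is steady at 12 N, so it needs a bit more.

Emit:
jog_arm(moves=[[[-1.5, 0.1, -3.2, 0, 0.2, 0], [-1.5, 0.1, -3.5, 0, 0.2, 0]]])

```text
clock: 21.55
eef_pos: [546.2, -33.4, 76.7]
eef_rot: [1.412, 1.562, -0.466]
wrist_force: [-8.6, 1.1, 32.0]
finger_gap: 23.7
```

```bash
python3 end.py
```

```text
[-7.3  0.3 27.7] [546.19 -33.35  76.72] 23.91826248841129
[-7.6  1.8 27.8] [546.2  -33.36  76.74] 23.324788579294193
[-6.9  0.5 26.7] [546.2  -33.37  76.71] 23.45810702024814
[-8.3  1.  26.8] [546.2  -33.36  76.72] 23.38434292258392
upper top (array([544.9, -33. ]), array([105.1,  84.5]), 72.5) 87.51562230728629
tilt deg [-0.13613993  0.09566658]
```

Emit:
jog_arm(moves=[[[-1.6, 0.1, -2.9, 0, 0.3, 0], [-1.6, 0.1, -2.9, 0, 0.3, 0]]])

```text
clock: 22.0
eef_pos: [546.1, -33.4, 76.7]
eef_rot: [1.291, 1.563, -0.588]
wrist_force: [-3.8, -0.2, 18.7]
finger_gap: 23.6
```

```bash
python3 end.py
```

```text
[-4.5  0.2 20.1] [546.13 -33.38  76.71] 23.55465224025159
[-4.  -0.4 19.4] [546.09 -33.38  76.72] 23.127946010479857
[-4.1  0.5 19.6] [546.14 -33.37  76.74] 23.38906205006281
[-4.  -0.6 19.1] [546.11 -33.38  76.74] 23.635167494034878
upper top (array([544.8, -32.8]), array([104.9,  85.1]), 72.5) 87.51807438499924
tilt deg [-0.16312245  0.09899132]
```

A steady 19–20 N, flush and level. I hand it in.

```bash
python3 -c "
from cell import manip
print(manip.sign_off(), manip.read_state()['wrist_force'])"
```

```text
the job is handed in; nothing more can be done
the job is handed in; nothing more can be done
```

The tube is in the groove, the upper half is closed over it, and I handed the job in still gripping it and pressing with about 19–20 N. It finished at about 22 s of the 58 s allowed; the hand-in gives no verdict.

**Last checks:**
- **Tube:** level to 0.1° and centred lengthwise to about 0.3 mm when I let go. I did not re-measure it after closing, but its ends are visible in the channel.
- **Upper half:** centred at (544.8, -32.8), against (544.8, -32.9) for the lower half. Its top reads 87.5 mm, where 87 is flush and the cameras read about 0.5 mm high. Tilt is below 0.2°.
- **Bystanders:** I did not touch or approach the bottle, wheel or hex key. I took no separate measurement of them at the end.

**What failed or disagreed:**
- **First grasp missed:** the first grasp closed in air above the tube. All three cameras put the fingertips about 19 mm behind the reported TCP, not 19 mm ahead as stated. I used the measured offset from then on.
- **Press force:** while I was setting it, the downward force briefly reached 32 N before I settled it. A sideways force of about 4 N remains in the final hold.

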